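# Snap the round loupe over its sample tube

### The arm

A 6-joint arm with a two-finger parallel gripper is mounted at the origin on a cart in front of the work surface, level with it; the furniture and walls round the work are solid. World frame = base frame: x ahead of the robot, y to its left, z up, the work surface at z = 0. Lengths are in mm, angles in rad, forces in N, time in s.
With the tool pointing down it reaches from about 350 to 925 mm from the base axis. Payload 6.4 kg.
Tool frame: the origin (TCP) lies midway between the tips of the shut fingers; the grasp point (between the pads) lies 19 mm behind it; y points along the fingers, z is the direction in which the jaws open and shut, and the axes are right-handed (so a half turn about y gives the same grasp; the last joint's range is limited). The gripper opens to 94 mm and grips with 3 to 60 N. Pads are 16 mm wide; open, the fingers measure 119 mm over their backs; the gripper's body (75 mm by 177 mm) begins 78 mm behind the grasp point.
Start: joints at [-1.461, 0.245, 1.558, -0, 1.339, -0.174], TCP at [182.008, -624.009, 205.455] pointing down, gripper open.
Joint ranges: [-3.13, 3.13], [-1.02, 2.26], [0.13, 2.54], [-0.95, 4.09], [0.21, 2.88], [-2.74, 2.74]. Speed limits (rad/s): [2.57, 2.57, 3.14, 3.14, 3.14, 3.14].

### API

Orientations are given as a rotation vector (axis times angle).
In Python, from plant import sensors, optics, workorder gives the robot as it stands. The module is installed in compiled form; this text tells all that it offers.
- The arm moves only by the tool arm_command, never from a script. Its argument "targets" is a list that holds one entry, the list of rows, each a list of 4 numbers: the shift along the tool's x, y, z in mm, then the turn about the tool's y in degrees. A call has 1 to 20 rows; each row shifts and turns the pose as measured when the row begins, along the tool's axes as they then stand; what a row does not reach is not made up. A row lasts 1/10 s, in which the tool goes at most 50 mm and 8.59 degrees, less where a joint would pass 70% of its speed; a pose out of reach is approached as far as the arm can. A call is refused whole if a number of a shift passes 50 or a number of a turn 8.59, either way. A call with a gripper value outside its range is refused whole. "jaw" is the opening, from 0 (shut) to 1 (fully open), set as the call begins (left out, the last holds). The fingers move at their own pace and stop on an object; "squeeze" is the grip in N (left out, the last holds). Time passes only in rows, so rows that do not move let the fingers close. It gives the time, the measured TCP pose, the force and the opening at its end, in the units of the state.
- sensors.get_obs(): the state, without advancing time (a new reading comes with each control period).
- optics.camera(name): name is "side" or "top"; returns a dict with "image" (420x560x3 uint8, red, green, blue), "depth" (420x560 float32, mm along the optical axis (not along the pixel's ray), 0 where there is no reading), "mtx" (3x3 intrinsics, pixels), "distortion" ([k1, k2, p1, p2, k3] as OpenCV has them; the pictures are not rectified), "world_from_camera" (4x4, takes a point from camera to world coordinates). Camera axes: x right, y up, looking along -z (the intrinsics and any distortion apply to the point x, -y, -z); pixel columns grow to the right and rows downward; lengths in mm; the calibration is good to about 2 mm. A picture is of the moment at which its call begins.
- workorder.finish_job(): hands the job in, once; it reports no verdict.
The state is a dict: "time": time; "qpos": joint angles; "joint_velocities": joint speeds; "joint_torque": joint torques, N m; "ee_pos": TCP position; "eef_rot": TCP orientation; "force": force on the tool from outside, world axes, zero at the start; "torque": the same for the moment, N m; "opening": opening from 0.0 (shut) to 1.0 (fully open).
Only numpy, scipy, OpenCV 4.12 (cv2) and the standard library are available. Lean on these libraries where they do the work, as an engineer would, in place of code of your own. Each camera call takes 0.05 s, during which the arm holds its last target.

### The job

Two flip-up loupe stands are on the worktop, one with a round lens and one with a square lens, both tipped back out of the way. Tip the round loupe forward past its snap point so that it springs fully down and lies level over the sample tube in its cradle. Leave the square loupe tipped back.

Things in the scene. Friction and masses are not known exactly. Their poses are not given: they have to be found in the camera images.
- round_stand: Stand of the ROUND loupe, fixed. Grey base 110 (x) x 100 (y) x 12 mm; origin: centre of its underside. Own -x is its front, roughly to the robot. A tube (16 mm dia., 91 long, fixed) lies along y at x = -20, top z = 37 mm. Two pillars at y = +-31, 85 mm tall, hold the hinge: parallel to y, at x = +35, z = 75 mm. Nothing stands within 70 mm behind the base.
- round_tab (a point): Middle of the round loupe's finger tab, 100 mm from the hinge, moving with the loupe; its z points away from the hinge. The loupe is one flat flap: an aluminium frame with a round lens, 60 mm across, 8 thick, 25 to 85 mm from the hinge, then the tab, 24 mm wide, 5 thick, to 113 mm from the hinge. Tipped back, the tab's end is at x = +64, z = 184 mm in the stand's frame.
- round_loupe (a joint): Hinge, rad: 0 = tipped back on its rear stop, 15 deg past upright to the stand's +x; 0.26 = upright; grows as it tips forward to the stand's -x; 1.833 = level on its front stop, 75 mm up, lens over the tube. A spring drives it to a stop: back to 0 from below 0.7, on to 1.833 by itself from above 0.85 (snap point between). Pushing the tab takes about 1.5 N; the snap is damped, 1 s or less.
- square_loupe (a joint): Hinge of the other loupe, rad, same meaning: 0 = tipped back, where it starts and must stay. That stand is the same in every size and also faces the robot roughly, but its lens frame is SQUARE, 60 x 60 mm; it stands 0.18 m or more to the left or right of the round one, centre to centre.

How it is judged:
By the outcome, as a careful person would: the job done as asked, in the order asked, and still so for the second after the job is handed in, with the robot touching nothing.
It also fails if it takes over 40 s, if anything falls off the work surface, if the arm or the gripper's body presses on something with over 40 N, if the wrist force passes 120 N, or if a joint passes its speed limit or range.

## Working session

There is one attempt and no reset: what is moved stays moved. The work goes in short steps, Python scripts to look and compute and a tool call to move; the robot and the scene stay as the last step left them, time stands still between calls to the robot, and variables do not carry over. Pictures are saved under pics/ and viewed, and the job is handed in when it is done.

Besides the shell and the picture viewer there is one more tool, called after "Call:" as a command line: name --argument value ..., lists and objects as JSON in quotes. arm_command: Moves the arm, as the interface text tells. Its arguments: {"type":"object","properties":{"targets":{"type":"array","items":{"type":"array","items":{"type":"array","items":{"type":"number"}}}},"jaw":{"type":"number"},"squeeze":{"type":"number"}},"required":["targets"]}

```bash
mkdir -p pics
python3 - <<'E'
from plant import sensors, optics
import cv2, numpy as np
o=sensors.get_obs()
for k,v in o.items(): print(k,np.round(v,3))
for n in ("side","top"):
    c=optics.camera(n); cv2.imwrite(f"pics/{n}0.png",c["image"][:,:,::-1])
    print(n,np.round(c["mtx"],1).tolist(),c["distortion"],np.round(c["world_from_camera"],3).tolist())
    np.savez(f"{n}0.npz",**c)
E
```

```text
time 0.0
qpos [-1.461  0.246  1.559 -0.     1.339 -0.174]
joint_velocities [ 0.001 -0.002 -0.    -0.001 -0.    -0.001]
joint_torque [-1.0000e-03 -4.1583e+01 -3.1461e+01  6.8000e-02  3.3000e-02 -0.0000e+00]
ee_pos [ 181.946 -623.393  204.371]
eef_rot [-0.296  2.071 -2.067]
force [-1.345 -0.892 -0.23 ]
torque [-0.016  0.012  0.068]
opening 1.003
side [[395.6, 0.0, 274.3], [0.0, 395.6, 204.2], [0.0, 0.0, 1.0]] [-0.05817637  0.          0.          0.          0.        ] [[0.996, 0.032, -0.087, 458.474], [-0.093, 0.409, -0.908, -615.188], [0.007, 0.912, 0.41, 475.294], [0.0, 0.0, 0.0, 1.0]]
top [[531.9, 0.0, 280.7], [0.0, 531.9, 208.1], [0.0, 0.0, 1.0]] [0.0657922 0.        0.        0.        0.       ] [[0.012, 0.984, -0.176, 336.259], [-1.0, 0.015, 0.019, 184.624], [0.022, 0.175, 0.984, 1090.563], [0.0, 0.0, 0.0, 1.0]]
```

View pics/side0.png

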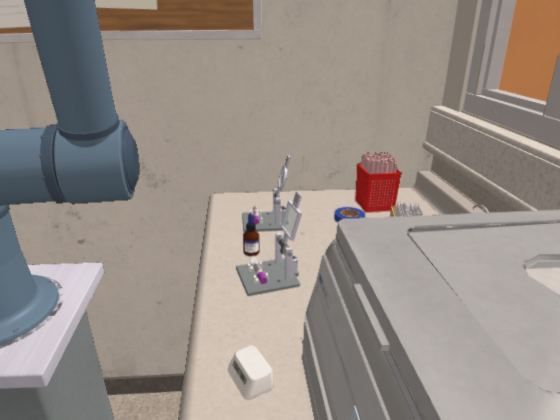

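View pics/top0.png

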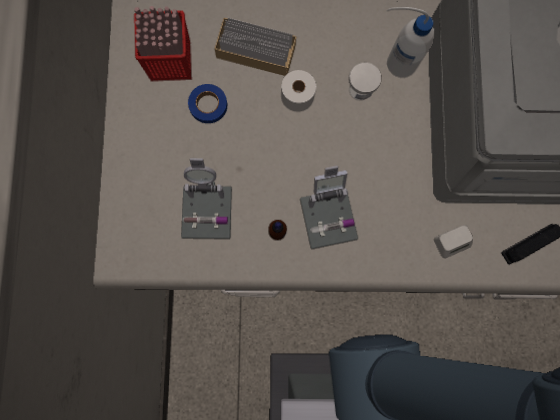

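```bash
cat > h.py <<'E'
import cv2, numpy as np
def world(c,uv,z=None,depth=None):
    uv=np.array(uv,float).reshape(-1,1,2)
    p=cv2.undistortPoints(uv,c["mtx"],c["distortion"]).reshape(-1,2)
    d=np.c_[p[:,0],-p[:,1],-np.ones(len(p))]
    T=c["world_from_camera"]; 
    if depth is not None: return (d*np.array(depth).reshape(-1,1))@T[:3,:3].T+T[:3,3]
    w=d@T[:3,:3].T; s=(z-T[2,3])/w[:,2]
    return T[:3,3]+w*s[:,None]
def cloud(c):
    h,w=c["depth"].shape; v,u=np.mgrid[:h,:w]; 
    P=world(c,np.c_[u.ravel(),v.ravel()],depth=c["depth"].ravel()).reshape(h,w,3); P[c["depth"]==0]=np.nan; return P
E
python3 - <<'E'
from h import *
t=np.load("top0.npz"); s=np.load("side0.npz")
P=cloud(t);Q=cloud(s)
print("edge",P[275,230],P[150,108],"cabinet",P[150,470],P[190,450],P[100,436])
I=t["image"].astype(int)
for nm,(u0,u1,v0,v1) in dict(round=(165,245,150,250),square=(285,370,155,260)).items():
    Z=P[v0:v1,u0:u1,2]
    m=((Z>7)&(Z<18)).astype(np.uint8); m=cv2.morphologyEx(m,cv2.MORPH_CLOSE,np.ones((7,7)))
    cs=max(cv2.findContours(m,0,2)[0],key=cv2.contourArea)
    uv=cs[:,0]+[u0,v0]; W=world(t,uv,12.)
    r=cv2.minAreaRect(W[:,:2].astype(np.float32)); print(nm,r)
    hi=P[v0:v1,u0:u1].reshape(-1,3); hi=hi[hi[:,2]>150]; print("high",len(hi),np.round(hi.mean(0)),hi.max(0),hi.min(0))
    c=np.array(r[0])
    q=Q.reshape(-1,3); k=(np.hypot(q[:,0]-c[0],q[:,1]-c[1])<120)&(q[:,2]>165); print("side high",np.round(q[k].mean(0)),k.sum(),q[k].max(0))
# everything tall
q=P.reshape(-1,3)
for y in range(-500,500,50):
    k=(abs(q[:,1]-y)<25)&(q[:,0]>200)&(q[:,2]>60); print(y,k.sum(), np.round(np.r_[q[k].min(0),q[k].max(0)]) if k.any() else '')
E
```

```text
edge [391.53971917 264.93114071  -2.4673785 ] [649.6749297  527.2669647   -2.76581206] cabinet [ 602.72281155 -159.73823234  199.63630074] [ 554.7113145  -159.1919247    92.75180846] [ 750.31369919 -150.52469002   56.79711639]
round ((522.425537109375, 316.21563720703125), (118.27239227294922, 99.09353637695312), 0.00873884279280901)
high 195 [577. 316. 167.] [585.95151259 336.59502878 187.80916413] [569.63886251 296.88809758 150.18879035]
side high [580. 311. 176.] 31 [584.98473779 326.03368696 183.67205654]
square ((508.6699523925781, 65.81127166748047), (109.54546356201172, 99.47791290283203), 12.443796157836914)
high 239 [566.  78. 164.] [575.85006574 107.02266665 184.62916332] [553.03849834  48.78486858 150.77630252]
side high [569.  73. 176.] 74 [575.51262484  86.82129613 184.98825169]
-500 0 
-450 0 
-400 5 [ 545. -380.   60.  547. -376.   70.]
-350 245 [ 544. -375.   60.  558. -325.  165.]
-300 2432 [ 546. -325.   61.  851. -275.  261.]
-250 6120 [ 544. -275.   60.  853. -225.  262.]
-200 6161 [ 543. -225.   61.  854. -175.  261.]
-150 9340 [ 545. -175.   60.  950. -125.  253.]
-100 1142 [ 821. -125.   60.  885.  -75.  208.]
-50 2175 [249. -75.  60. 872. -25. 685.]
0 8646 [200. -25.  60. 872.  25. 699.]
50 4101 [200.  25.  61. 803.  75. 442.]
100 1353 [200.  75.  62. 574. 110. 320.]
150 74 [471. 152.  61. 891. 174. 102.]
200 69 [471. 175.  60. 905. 225.  97.]
250 83 [855. 225.  60. 917. 273.  86.]
300 614 [547. 277.  60. 919. 325. 188.]
350 9691 [282. 325.  60. 904. 375. 780.]
400 1611 [800. 375.  60. 903. 425. 157.]
450 730 [798. 425.  60. 900. 457. 154.]
```

Run:
```python
from h import *
from scipy.spatial.transform import Rotation as R
from plant import sensors
o=sensors.get_obs(); M=R.from_rotvec(o["eef_rot"]).as_matrix(); print(np.round(M,3))
t=np.load("top0.npz"); s=np.load("side0.npz")
for n,P in(("top",cloud(t)),("side",cloud(s))):
    k=(P[...,0]>200)&(P[...,2]>270)&(P[...,0]<1000)&(abs(P[...,1])<700)
    v,u=np.nonzero(k); 
    if len(v):
        for i in np.linspace(0,len(v)-1,14).astype(int): print(n,u[i],v[i],np.round(P[v[i],u[i]]))
# round tab, side & top
P=cloud(t); 
for z in range(80,190,12):
    q=P[150:250,165:245].reshape(-1,3); k=abs(q[:,2]-z)<6; print(z,k.sum(),np.round(q[k].mean(0)),np.round(q[k][:,1].min()),np.round(q[k][:,1].max()))
```

```text
[[-0.96  -0.     0.28 ]
 [-0.28   0.002 -0.96 ]
 [-0.    -1.    -0.002]]
top 0 0 [520. 354. 777.]
top 46 41 [739. 540. 292.]
top 22 86 [465. 337. 776.]
top 26 134 [439. 338. 764.]
top 19 187 [405. 338. 766.]
top 7 247 [367. 337. 774.]
top 4 319 [326. 337. 768.]
top 347 354 [268.  74. 319.]
top 480 368 [276. -27. 536.]
top 394 378 [249.  30. 410.]
top 449 387 [255.  -0. 522.]
top 530 396 [266. -29. 633.]
top 511 406 [254. -21. 614.]
top 559 419 [260. -20. 692.]
side 24 0 [200. -60. 511.]
side 324 8 [700. 542. 528.]
side 253 17 [508. 519. 502.]
side 215 26 [408. 528. 480.]
side 198 35 [363. 516. 458.]
side 207 44 [383. 543. 435.]
side 265 53 [541. 540. 411.]
side 345 62 [768. 541. 388.]
side 66 72 [235. -56. 423.]
side 231 81 [445. 540. 337.]
side 398 90 [935. 541. 311.]
side 264 100 [538. 540. 283.]
side 77 132 [227. -35. 337.]
side 66 179 [203. -48. 270.]
80 235 [553. 316.  80.] 279.0 355.0
92 27 [556. 317.  91.] 309.0 343.0
104 72 [560. 316. 105.] 296.0 337.0
116 99 [563. 318. 116.] 289.0 345.0
128 106 [567. 316. 128.] 288.0 346.0
140 99 [570. 317. 140.] 289.0 344.0
152 88 [573. 315. 152.] 294.0 339.0
164 44 [576. 318. 164.] 306.0 328.0
176 68 [580. 316. 177.] 305.0 328.0
188 22 [583. 317. 184.] 306.0 327.0
```

Call:
arm_command --targets '[[[0,-45,0,8.1],[0,-45,0,8.1],[0,-45,0,0],[0,-30,0,0],[0,0,0,0]]]' --jaw 0 --squeeze 20

```text
time: 0.6
ee_pos: [181.7, -621.7, 369.4]
eef_rot: [-0.011, -2.229, 2.201]
force: [0.2, 0.5, 0.0]
opening: 0.612
```

Call:
arm_command --targets '[[[-31,0,-34,0],[-31,0,-34,0],[-31,0,-34,0],[-31,0,-34,0],[-31,0,-34,0],[-31,0,-34,0],[-31,0,-34,0],[-31,0,-34,0]]]'

```text
time: 1.4
ee_pos: [435.8, -343.4, 355.3]
eef_rot: [-0.012, -2.24, 2.168]
force: [0.2, -0.2, 0.0]
opening: 0.006
```

Call:
arm_command --targets '[[[-6,-3,-43,0],[-6,-3,-43,0],[-6,-3,-43,0],[-6,-3,-43,0],[-6,-3,-43,0],[-6,-3,-43,0],[-6,-3,-43,0],[-6,-3,-43,0],[-6,-3,-43,0]]]'

```text
time: 2.3
ee_pos: [495.6, 60.1, 375.2]
eef_rot: [0.019, -2.244, 2.136]
force: [0.5, -0.5, -0.1]
opening: 0.004
```

Call:
arm_command --targets '[[[-21,0,-36,0],[-21,0,-36,0],[-21,0,-36,0],[-21,0,-36,0],[-21,0,-36,0],[-21,0,-36,0],[-20,0,-32,0],[0,0,0,0]]]'

```text
time: 3.1
ee_pos: [645.4, 321.0, 358.2]
eef_rot: [0.054, -2.228, 2.133]
force: [0.1, -0.3, -0.8]
opening: 0.006
```

Run:
```python
from plant import sensors
from scipy.spatial.transform import Rotation as R
import numpy as np
o=sensors.get_obs();print(np.round(o["ee_pos"],1),np.round(R.from_rotvec(o["eef_rot"]).as_matrix(),3),np.round(o["qpos"],2))
```

```text
[645.4 321.  358.2] [[-0.998 -0.065 -0.017]
 [ 0.014  0.044 -0.999]
 [ 0.065 -0.997 -0.043]] [0.28 0.37 1.14 0.06 1.69 1.87]
```

Call:
arm_command --targets '[[[-2,39,3,0],[-2,39,3,0],[-2,39,3,0],[-2,39,3,0],[-2,35,3,0],[0,0,0,0]]]'

```text
time: 3.7
ee_pos: [636.5, 310.7, 149.1]
eef_rot: [0.068, -2.215, 2.132]
force: [-0.8, -0.3, -1.2]
opening: 0.001
```

Run:
```python
from h import *
from plant import optics
for n in ("side","top"):
    c=optics.camera(n); I=c["image"][:,:,::-1]
    I=I[120:300,180:380] if n=="side" else I[90:270,130:330]
    cv2.imwrite(f"pics/{n}1.png",cv2.resize(I,None,fx=3.3,fy=3.3,interpolation=2))
```

```text
(no output)
```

View pics/side1.png

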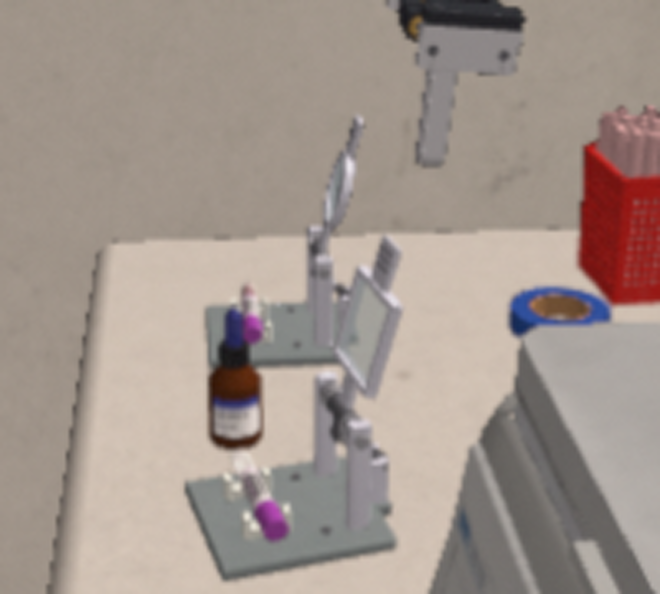

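View pics/top1.png

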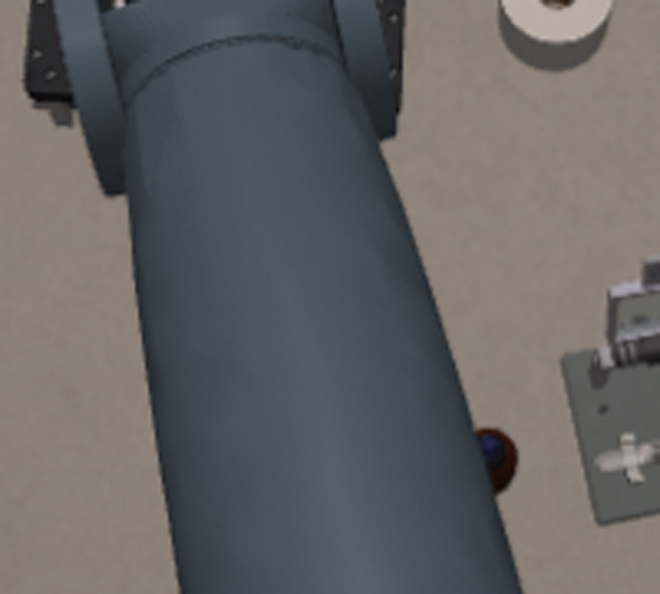

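Call:
arm_command --targets '[[[10,-9,-5,0],[15,1,0,0],[12,1,0,0],[12,1,0,0],[12,1,0,0],[12,1,0,0],[12,1,0,0]]]'

```text
time: 4.5
ee_pos: [558.8, 321.0, 183.1]
eef_rot: [0.027, -2.248, 2.14]
force: [2.3, -0.0, -0.8]
opening: 0.008
```

Run:
```python
from h import *
from plant import optics
c=optics.camera("side"); I=c["image"][:,:,::-1][120:300,180:380]
cv2.imwrite(f"pics/side2.png",cv2.resize(I,None,fx=3.3,fy=3.3,interpolation=2))
```

```text
(no output)
```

View pics/side2.png

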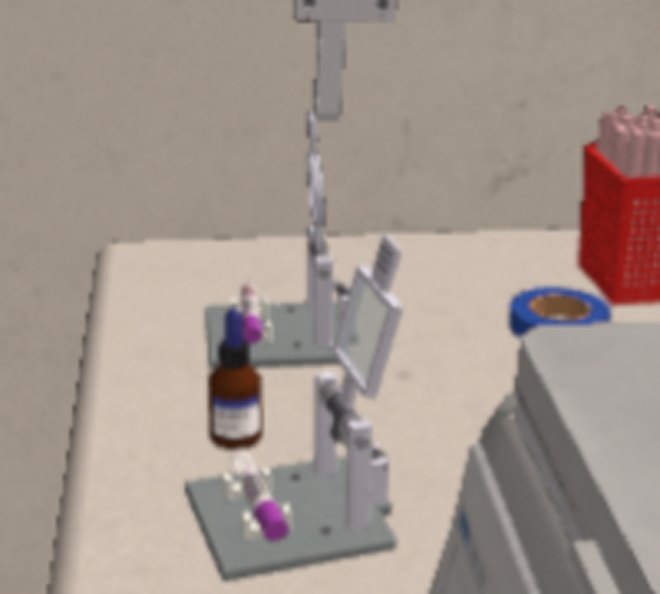

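Call:
arm_command --targets '[[[-3,12,3,0],[-2,12,0,0],[0,0,0,0]]]'

```text
time: 4.85
ee_pos: [562.3, 320.2, 159.2]
eef_rot: [0.025, -2.252, 2.139]
force: [1.4, 0.4, 0.1]
opening: 0.008
```

Call:
arm_command --targets '[[[10,3,0,0],[10,3,0,0],[10,3,0,0]]]'

```text
time: 5.15
ee_pos: [534.7, 320.5, 154.2]
eef_rot: [0.018, -2.254, 2.141]
force: [1.3, -0.5, 0.5]
opening: 0.004
```

Call:
arm_command --targets '[[[10,1,0,0],[10,1,0,0],[10,1,0,0]]]'

```text
time: 5.45
ee_pos: [501.2, 320.8, 150.1]
eef_rot: [0.021, -2.251, 2.14]
force: [0.4, 0.1, 0.4]
opening: 0.005
```

Call:
arm_command --targets '[[[4,0,0,0],[0,-20,0,0],[0,-40,0,0],[0,-40,0,0],[-30,-30,0,0],[-30,-20,0,0],[-30,0,0,0],[-30,0,0,0],[0,0,0,0],[0,0,0,0]]]'

```text
time: 6.45
ee_pos: [619.3, 312.2, 296.7]
eef_rot: [0.035, -2.246, 2.14]
force: [0.1, -0.6, 0.1]
opening: 0.002
```

Run:
```python
from h import *
from plant import optics
for n in ("side","top"):
    c=optics.camera(n); I=c["image"][:,:,::-1]; np.savez(f"{n}3.npz",**c)
    I=I[120:300,180:380] if n=="side" else I[90:270,130:330]
    cv2.imwrite(f"pics/{n}3.png",cv2.resize(I,None,fx=3.3,fy=3.3,interpolation=2))
```

```text
(no output)
```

View pics/side3.png

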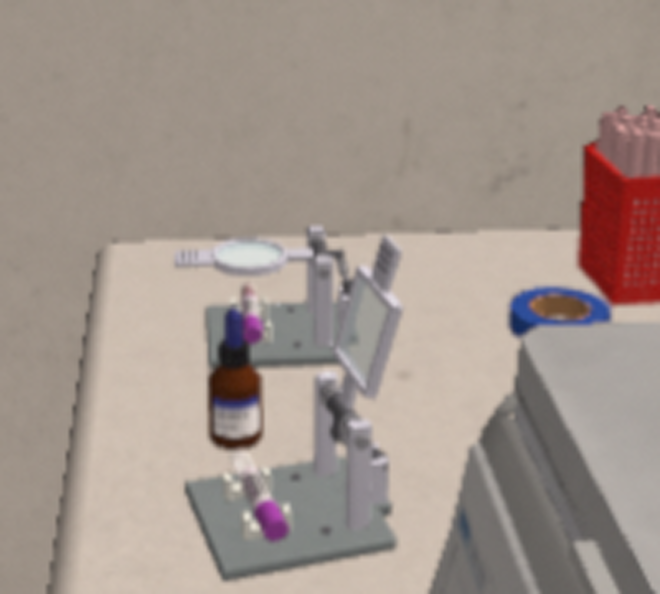

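View pics/top3.png

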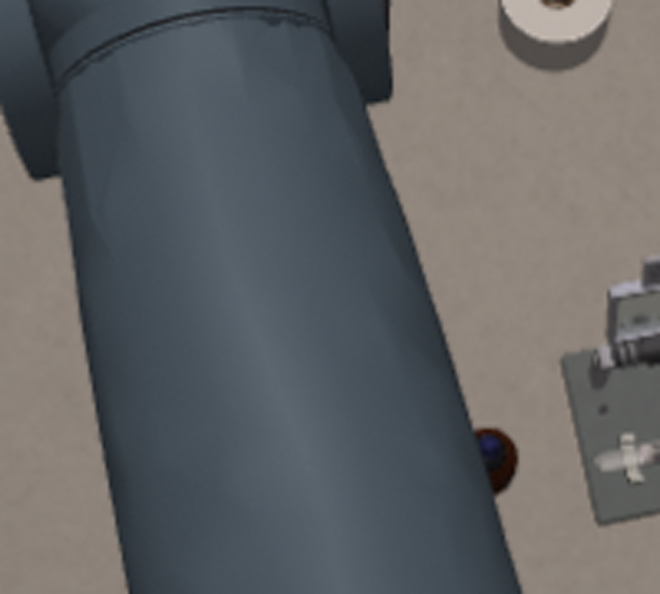

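Run:
```python
from h import *
from plant import workorder
P=cloud(np.load("side3.npz")).reshape(-1,3)
for x in range(440,550,12):
    k=(abs(P[:,0]-x)<6)&(abs(P[:,1]-316)<12)&(P[:,2]>50)&(P[:,2]<180)
    print(x,k.sum(),np.round(np.nanmedian(P[k,2]),1) if k.any() else '')
k=(abs(P[:,1]-75)<40)&(P[:,0]>480)&(P[:,2]>165)&(P[:,0]<700)&(P[:,2]<230);print("square tab",P[k].mean(0))
print(workorder.finish_job())
```

```text
440 9 76.3
452 22 76.6
464 14 76.6
476 20 76.3
488 20 75.4
500 13 75.4
512 20 76.0
524 18 76.4
536 19 76.1
548 16 77.9
square tab [569.19858903  73.55868826 175.41051593]
the job is handed in; nothing more can be done
None
```

The round loupe is down and lying level over the sample tube, and I've handed the job in. I pushed its tab forward from behind with the closed fingers until it passed its snap point and sprang onto its front stop.

**Round loupe:** depth readings along the flap gave heights of 75–78 mm from hinge to tab, so it is level. The side view shows the lens over the tube.

**Square loupe:** its tab measured the same before and after, at about (569, 73, 176) mm, so it is still tipped back.

**Robot:** the arm touches nothing. The tool is about 300 mm up and behind the round stand, with the measured force near zero. The highest force I read during the push was about 2.3 N. The job took about 6.5 s.

**Not as planned:**
- Partway through the push the tool rose about 25 mm higher than planned. I lowered it against the back of the tab before finishing the push.
- The top camera's view of the round stand was blocked by the arm at the end, so the final check of the round loupe relies on the side camera alone.

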